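# Tilt a sample vial over the light base to check it for sediment

## Task

Check a sample vial for sediment. First swing the dimmer lever of the light base to the fourth of its five marks (counted from the thin off mark, so one mark short of full) and leave it there; then draw the vial that stands by itself at one end of the rack beside the light base (not the rack far back) straight up out of its place, without shifting the rack or disturbing the other two vials. Tilt it so that it leans at about 45 degrees, to whichever side suits, cap uppermost, and keep holding it still, its lower end a few centimetres (about 3 to 8) above the middle of the lit glass, without letting it touch the light base; the job finishes with the vial still held there in the gripper.

Things in the scene. Friction and masses are not known exactly. Their poses are not given: they have to be found in the camera images.
- dimmer_lever (a joint): Angle (rad) of the dimmer lever, a radial lever on the ring round the glass, turning about the glass's vertical axis; grows counter-clockwise seen from above. 0 = off (lever to the front left of the base), 0.8 straight to its front, 1.6 = full (front right). Five dark marks on the case at 0, 0.4, 0.8, 1.2, 1.6 widen from off to full. Light even friction (about 1 N at the knob); stays where left.
- dimmer_knob (a point): Centre of the top of the lever's upright black round knob, 75 mm from the glass axis. The knob is 10 to 13 mm thick and 27 mm tall; its foot stands on the lever about 6 mm above the case top (z about 0.052), its top is about 79 mm above the bench. It travels on a level circle about the glass axis; nothing stands beside it.
- glass (a point): Middle of the top of the round white lit glass, 90 mm across, 53 mm above the bench and 7 mm above the case top of the light base. x points to the back of the base (away from the lever side), y to its left, z up. The glass lies in the middle of the 125 mm aluminium ring that carries the lever; ring top 5.6 mm above the case top.
- rack: White open vial rack, 36 mm (x) by 118 mm (y), 38 mm high, loose on the bench, 0.25 kg. Origin: centre of its underside; y runs along its row of five places, at y = -45, -22, 0, 22 and 45 mm. The places are openings about 20 mm wide in the top bars (30 to 34 mm high; end walls 38 mm); vials stand on its 4 mm floor.
- vial: The vial to check: the one that stands by itself, in the rack's end place at y = +45 mm, with two empty places next to it. Glass vial with white screw cap, 16 mm thick and 53 mm tall, about 20 g, cap (about 14 mm) at the top; in the rack its top stands 57 mm above the bench, so that 19 mm show above the end wall. Origin: centre of its lower end; z runs along its axis to the cap.
- spare_vial_a: A like vial, to be left alone, in the rack's place at y = -22 mm. Origin: centre of its lower end, z to the cap.
- spare_vial_b: A like vial, to be left alone, in the rack's end place at y = -45 mm. Origin: centre of its lower end, z to the cap.
- light_base: Light base: flat white case, 190 mm (x) by 166 mm (y), 46 mm high, fixed on the bench. Origin: centre of its underside; x to its back, y to its left, z up; at yaw 0 its front faces the robot. The glass axis is at x = 12 mm, y = 0. Keep clear of the tall divider panel left of the work (world x 0.39, y 0.22 to x 0.96, y 0.10) and the microscope at its right (beyond about y = -0.4).

How it is judged:
By the outcome, as a careful person would: the job done as asked, in the order asked, and still so for the second after the job is handed in, while the arm keeps its last pose, push and grip.
It also fails if it takes over 51 s, if anything falls off the work surface, if the arm or the gripper's body presses on something with over 40 N, if the wrist force passes 120 N, or if a joint passes its speed limit or range.

## Robot

A 6-joint arm with a two-finger parallel gripper is mounted at the origin on a cart in front of the work surface, level with it; the furniture and walls round the work are solid. World frame = base frame: x ahead of the robot, y to its left, z up, the work surface at z = 0. Lengths are in m, angles in rad, forces in N, time in s.
With the tool pointing down it reaches from about 0.25 to 0.725 m from the base axis. Payload 4 kg.
Tool frame: the origin (TCP) lies midway between the tips of the shut fingers; the grasp point (between the pads) lies 19 mm behind it; z points along the fingers, y is the line along which they close (so a half turn about z gives the same grasp; the last joint's range is limited). The gripper opens to 85 mm and grips with 20 to 120 N. Pads are 22 mm wide; open, the fingers measure 114 mm over their backs; the gripper's body (76 mm by 85 mm) begins 54 mm behind the grasp point. The pads swing forward as they close: fully open they stand 13 mm farther back than shut.
Start: joints at [1.209, 0.241, 0.005, 1.335, 0, 1.571], TCP at [0.177, 0.468, 0.231] pointing down, gripper open.
Joint ranges: [-2.72, 2.72], [-1.05, 1.87], [-1.09, 1.28], [-1.99, 2.15], [-1.42, 1.44], [-3.14, 3.14]. Speed limits (rad/s): [2.79, 2.79, 3.14, 3.14, 3.14, 3.14].

## Interface

Orientations are given as a unit quaternion [x, y, z, w].
In Python, from workcell import bot gives the robot as it stands. The module is installed in compiled form; this text tells all that it offers.
- The arm moves only by the tool drive_tool, never from a script. Its arguments are lists of equal length, an entry for each row: "slide": the shift along the tool's x, y, z scaled (see below), a list of three; "rotation": the turn, a rotation vector about the tool's x, y, z scaled (see below), a list of three. A call has exactly 8 rows; each row is the pose to reach, as a shift and turn from the pose commanded when the call began, along the tool's axes at that moment; what a row does not reach only later rows make up. The controller multiplies each number of a shift by 250 mm and each number of a turn by 0.5 rad. A row lasts 1/8 s, in which the tool goes at most 62.5 mm and 10.7 degrees, less where a joint would pass 70% of its speed; a pose out of reach is approached as far as the arm can. A call with a number of a shift or a turn outside -1 to 1 is refused whole. A call with a gripper value outside its range is refused whole. "gripper" is the opening, from 0 (shut) to 1 (fully open), set as the call begins (left out, the last holds). The fingers move at their own pace and stop on an object; the grip force is fixed at half the most. Time passes only in rows, so rows that repeat a pose let the fingers close, or fill a call up. It gives the time, the measured TCP pose, the force, the opening and the grip force at its end, in the units of the state.
- bot.get_obs(): the state, without advancing time (a new reading comes with each control period).
- bot.camera(name): name is "side" or "top"; returns a dict with "image" (384x512x3 uint8, red, green, blue), "z_map" (384x512 float32, m along the optical axis (not along the pixel's ray), 0 where there is no reading), "camera_matrix" (3x3 intrinsics, pixels), "k1" (the pictures are not rectified: a ray, as slopes to the right and down, at radius r is drawn at 1 + k1 r^2 times it, then the intrinsics apply), "xyz" and "orientation" of the camera in the world. Camera axes: x right, y up, looking along -z (the intrinsics and any distortion apply to the point x, -y, -z); pixel columns grow to the right and rows downward; lengths in m; the calibration is good to about 2 mm. A picture is of the moment at which its call begins.
- bot.job_done(): hands the job in; it is judged then, once.
The state is a dict: "clock": time; "joint_pos": joint angles; "joint_vel": joint speeds; "tau": joint torques, N m; "eef_pos": TCP position; "tool_rot": TCP orientation; "ft_force": force on the tool from outside, world axes, zero at the start; "ft_torque": the same for the moment, N m; "grip_width": finger opening in m; "grasp_force": force on a finger pad.
Only numpy, scipy, OpenCV 4.12 (cv2) and the standard library are available. Lean on these libraries where they do the work, as an engineer would, in place of code of your own. Each camera call takes 0.05 s, during which the arm holds its last target. There are 200 camera calls.

## Working session

There is one attempt and no reset: what is moved stays moved. The work goes in short steps, Python scripts to look and compute and a tool call to move; the robot and the scene stay as the last step left them, time stands still between calls to the robot, and variables do not carry over. Pictures are saved under pics/ and viewed, at most 10 in all, crops included, and the job is handed in when it is done.

Besides the shell and the picture viewer there is one more tool, called after "Emit:" as name(argument=value, ...), one argument or row to a line, values as JSON. drive_tool: Moves the arm, as the interface text tells. Shifts and turns lie within -1 to 1; 1 stands for 250 mm of shift or 0.5 rad of turn. Its arguments: {"type":"object","properties":{"slide":{"type":"array","items":{"type":"array","items":{"type":"number"}}},"rotation":{"type":"array","items":{"type":"array","items":{"type":"number"}}},"gripper":{"type":"number"}},"required":["slide","rotation"]}

```bash
mkdir -p pics; cat > h.py <<'E'
import numpy as np, cv2
from scipy.spatial.transform import Rotation as R
from workcell import bot
def cast(c,px,z):
    K=c["camera_matrix"]; px=np.atleast_2d(np.array(px,float))
    d=np.stack([(px[:,0]-K[0,2])/K[0,0],(px[:,1]-K[1,2])/K[1,1]],1)
    u=d.copy()
    for _ in range(20): u=d/(1+c["k1"]*(u**2).sum(1,keepdims=True))
    r=R.from_quat(c["orientation"]).apply(np.c_[u[:,0],-u[:,1],-np.ones(len(u))])
    o=np.array(c["xyz"]); return o+r*((z-o[2])/r[:,2:3])
def cloud(c):
    K=c["camera_matrix"];h,w=c["z_map"].shape
    v,u=np.mgrid[:h,:w]; px=np.c_[u.ravel(),v.ravel()].astype(float)
    d=np.stack([(px[:,0]-K[0,2])/K[0,0],(px[:,1]-K[1,2])/K[1,1]],1);q=d.copy()
    for _ in range(20): q=d/(1+c["k1"]*(q**2).sum(1,keepdims=True))
    z=c["z_map"].ravel()[:,None]
    P=R.from_quat(c["orientation"]).apply(np.c_[q[:,0],-q[:,1],-np.ones(len(q))]*z)+np.array(c["xyz"])
    return P.reshape(h,w,3)
def save(c,n): cv2.imwrite("pics/"+n,c["image"][:,:,::-1])
E
python3 - <<'E'
from h import *
import pickle
for n in("top","side"):
    c=bot.camera(n); save(c,n+"0.png"); pickle.dump(c,open(n+"0.pkl","wb")); print(n,c["xyz"],c["orientation"],c["camera_matrix"],c["k1"])
print(bot.get_obs())
E
```

```text
top [ 0.35910108 -0.16190268  0.91528965] [-0.05866582  0.0649041   0.71019557 -0.69854708] [[478.25137596   0.         258.54872736]
 [  0.         478.25137596 188.53226494]
 [  0.           0.           1.        ]] -0.05016693058633442
side [ 1.05500051 -0.06094931  0.79356159] [0.21380964 0.26122118 0.72351981 0.60213622] [[486.10231666   0.         259.98392523]
 [  0.         486.10231666 194.56386272]
 [  0.           0.           1.        ]] -0.15025056895305217
{'clock': 0.1, 'joint_pos': array([1.20898860e+00, 2.41341282e-01, 3.84460973e-03, 1.33521764e+00,
       1.83632068e-05, 1.57080469e+00]), 'joint_vel': array([ 1.74254617e-05, -7.69898838e-04,  2.04099758e-03,  2.34209983e-04,
       -7.85243885e-04, -4.31185022e-04]), 'tau': array([ 4.02729656e-04, -3.73138261e+01,  2.53009790e+01,  1.08623868e-02,
        8.06098910e-05, -9.30018558e-06]), 'eef_pos': array([0.17677226, 0.46708882, 0.2304947 ]), 'tool_rot': array([ 1.79922798e-01,  9.83680267e-01, -9.41693362e-04, -1.81568825e-04]), 'ft_force': array([-0.11469807, -0.06120135,  0.30237825]), 'ft_torque': array([-0.00698307,  0.01838962,  0.04770308]), 'grasp_force': 0.0, 'grip_width': 0.08555575831652598}
```

View pics/top0.png

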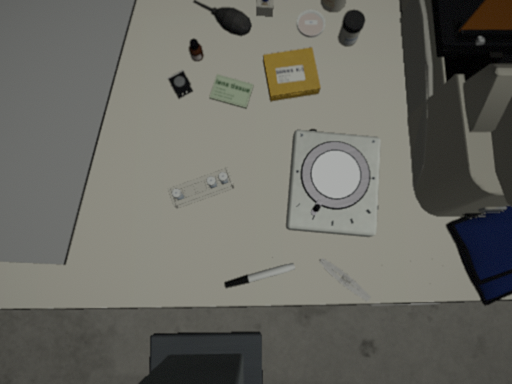

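View pics/side0.png

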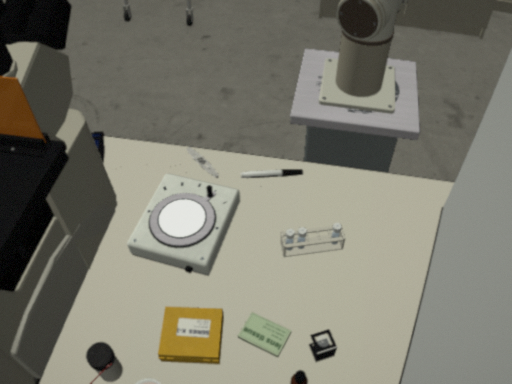

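The top view shows the light base with its glass near (335,174), the knob near (316,208), and the rack with the lone vial cap at (177,194) and the spares at (212,182) and (223,177). The side view shows the same layout, with the lone vial at (337,229).

```bash
python3 - <<'E'
from h import *
import pickle
c=pickle.load(open("top0.pkl","rb")); s=pickle.load(open("side0.pkl","rb"))
g=cv2.cvtColor(c["image"],cv2.COLOR_RGB2GRAY); gs=cv2.cvtColor(s["image"],cv2.COLOR_RGB2GRAY)
def blobs(g,m,box,amin):
    x0,y0,x1,y1=box; k=np.zeros_like(g); k[y0:y1,x0:x1]=m[y0:y1,x0:x1]*255
    cs,_=cv2.findContours(k,cv2.RETR_EXTERNAL,cv2.CHAIN_APPROX_NONE)
    return [q for q in cs if cv2.contourArea(q)>=amin]
for nm,cc,gg,box in(("top",c,g,(300,140,372,205)),("side",s,gs,(150,190,220,245))):
    q=max(blobs(gg,gg>228,box,200),key=cv2.contourArea); P=cast(cc,q[:,0,:],0.053)
    (x,y),r=cv2.minEnclosingCircle(P[:,:2].astype(np.float32)); print("glass",nm,x,y,r)
for nm,cc,gg,box in(("top",c,g,(290,130,385,238)),("side",s,gs,(130,170,240,270))):
    for q in blobs(gg,gg<90,box,3):
        (x,y),r=cv2.minEnclosingCircle(q); print("dark",nm,(x,y),r,cv2.contourArea(q),cast(cc,[(x,y)],0.079)[0],cast(cc,[(x,y)],0.046)[0][:2])
q=max(blobs(g,g>150,(0,0,512,384),1000),key=cv2.contourArea)
P=cloud(c)
# case top by depth
Z=P[:,:,2]; m=(Z>0.035)&(Z<0.06)
q=max(blobs(g,m,(270,110,400,250),1000),key=cv2.contourArea)
w=cast(c,q[:,0,:],0.046)[:,:2]; print("case",cv2.minAreaRect((w*1000).astype(np.float32)))
m=Z>0.045
for q in blobs(g,m,(160,160,240,215),5):
    (x,y),r=cv2.minEnclosingCircle(q); print("cap",(x,y),r,cast(c,[(x,y)],0.057)[0][:2])
m=Z>0.02
q=np.vstack(blobs(g,m,(155,155,245,215),5)); w=cast(c,q[:,0,:],0.036)[:,:2]; print("rack",cv2.minAreaRect((w*1000).astype(np.float32)))
a=cv2.resize(c["image"][155:240,160:385],None,fx=3.5,fy=3.5,interpolation=cv2.INTER_CUBIC)
cv2.imwrite("pics/crop.png",a[:,:,::-1])
E
```

```text
Traceback (most recent call last):
ValueError: max() iterable argument is empty
```

```bash
cat > m.py <<'E'
from h import *
import pickle
c=pickle.load(open("top0.pkl","rb")); s=pickle.load(open("side0.pkl","rb"))
g=cv2.cvtColor(c["image"],cv2.COLOR_RGB2GRAY); gs=cv2.cvtColor(s["image"],cv2.COLOR_RGB2GRAY)
print(g[174,335],g[174,370],g[145,300],gs[218,182],gs[240,150])
def blobs(g,m,box,amin):
    x0,y0,x1,y1=box; k=np.zeros_like(g); k[y0:y1,x0:x1]=m[y0:y1,x0:x1]*255
    cs,_=cv2.findContours(k,cv2.RETR_EXTERNAL,cv2.CHAIN_APPROX_NONE)
    return [q for q in cs if cv2.contourArea(q)>=amin]
for nm,cc,gg,ce,box in(("top",c,g,(174,335),(305,145,366,203)),("side",s,gs,(218,182),(150,190,216,243))):
    q=max(blobs(gg,gg>int(gg[ce])-25,box,100),key=cv2.contourArea); P=cast(cc,q[:,0,:],0.053)
    (x,y),r=cv2.minEnclosingCircle(P[:,:2].astype(np.float32)); print("glass",nm,x,y,r)
for nm,cc,gg,box in(("top",c,g,(290,130,385,238)),("side",s,gs,(130,170,240,270))):
    for q in blobs(gg,gg<90,box,3):
        (x,y),r=cv2.minEnclosingCircle(q); print("dark",nm,(x,y),r,cv2.contourArea(q),cast(cc,[(x,y)],0.079)[0],cast(cc,[(x,y)],0.046)[0][:2])
P=cloud(c)
Z=P[:,:,2]; m=(Z>0.035)&(Z<0.06)
q=max(blobs(g,m,(270,110,400,250),1000),key=cv2.contourArea)
w=cast(c,q[:,0,:],0.046)[:,:2]; print("case",cv2.minAreaRect((w*1000).astype(np.float32)))
for q in blobs(g,Z>0.045,(160,160,240,215),3):
    (x,y),r=cv2.minEnclosingCircle(q); print("cap",(x,y),r,cast(c,[(x,y)],0.057)[0][:2])
q=np.vstack(blobs(g,Z>0.02,(155,155,245,215),3)); w=cast(c,q[:,0,:],0.036)[:,:2]; print("rack",cv2.minAreaRect((w*1000).astype(np.float32)))
a=cv2.resize(c["image"][155:240,160:385],None,fx=3.5,fy=3.5,interpolation=cv2.INTER_CUBIC)
cv2.imwrite("pics/crop.png",a[:,:,::-1])
E
python3 m.py
```

```text
169 117 144 229 184
glass top 0.5368252396583557 -0.3134101331233978 0.044374387711286545
glass side 0.5384299159049988 -0.31427279114723206 0.043781690299510956
dark top (368.0, 211.0) 1.414313554763794 3.0 [ 0.46345061 -0.36349779  0.079     ] [ 0.46756824 -0.37145273]
dark top (339.5, 198.0) 29.618505477905273 72.0 [ 0.48754287 -0.31392537  0.079     ] [ 0.49261119 -0.31992418]
dark top (316.5, 173.5) 28.5395450592041 55.0 [ 0.53253896 -0.27471079  0.079     ] [ 0.53938282 -0.2791622 ]
dark top (292.5, 163.5) 31.599149703979492 52.0 [ 0.55151525 -0.23227789  0.079     ] [ 0.55910792 -0.23505489]
dark side (181.5, 266.0) 12.855060577392578 46.5 [ 0.65723315 -0.2755686   0.079     ] [ 0.6388634  -0.28548018]
dark side (164.5, 262.0) 2.6926822662353516 3.5 [ 0.655103   -0.30685157  0.079     ] [ 0.63663486 -0.31820787]
dark side (183.5, 225.5) 32.38064956665039 51.5 [ 0.57408103 -0.29595164  0.079     ] [ 0.55187112 -0.30680455]
dark side (222.5, 232.5) 39.65485763549805 205.5 [ 0.57616807 -0.22244013  0.079     ] [ 0.55405455 -0.22989813]
dark side (209.0, 191.5) 5.590270042419434 39.0 [ 0.48757364 -0.27010228  0.079     ] [ 0.46136864 -0.27976142]
case ((523.7479858398438, -311.22454833984375), (165.34072875976562, 189.35560607910156), 83.8719482421875)
cap (176.0, 193.0) 5.000100135803223 [ 0.50490013 -0.02045762]
cap (210.6999969482422, 180.5) 4.810507774353027 [ 0.52706385 -0.08363612]
cap (221.84616088867188, 176.6923065185547) 5.163118839263916 [ 0.53383822 -0.10403251]
rack ((519.6884765625, -62.56350326538086), (38.756778717041016, 118.0968246459961), 18.912004470825195)
```

View pics/crop.png

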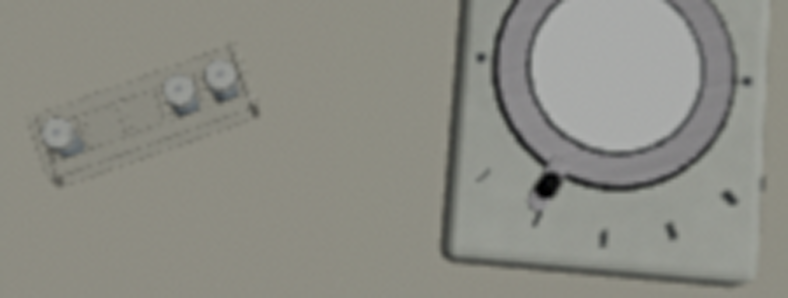

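In the crop the knob is at (547,184), just past the second mark at (537,217). The marks run from thin at (482,175) to wide at (729,198), so the fourth is at (671,231). The lone vial is at (60,133).

```bash
cat >> m.py <<'E'
print('----')
G=np.array([0.5376,-0.3138]); yaw=np.radians(83.87-90)
f=lambda p:np.array(p)/3.5+[160-.36,155-.36]
def ang(p): d=p-G; return (np.arctan2(d[1],d[0])-yaw-np.pi+0.8+np.pi)%(2*np.pi)-np.pi, np.hypot(*d)
print("knob",cast(c,[f((547,184))],0.079)[0],ang(cast(c,[f((547,184))],0.079)[0][:2]))
for p in((482,175),(537,217),(603,238),(671,231),(729,198)): print("mark",ang(cast(c,[f(p)],0.046)[0][:2]))
Ps=cloud(s)[:,:,2]
for q in blobs(gs,Ps>0.045,(275,215,350,262),3):
    (x,y),r=cv2.minEnclosingCircle(q); print("cap side",(x,y),r,cast(s,[(x,y)],0.051)[0][:2])
for b in((g,c,(165,170,240,205)),(gs,s,(275,215,350,262))):
  for q in blobs(b[0],b[0]>b[0][b[2][1]-15,b[2][0]]+30,b[2],6):
    (x,y),r=cv2.minEnclosingCircle(q); print("bright",(x,y),r,cast(b[1],[(x,y)],0.057)[0][:2],cast(b[1],[(x,y)],0.050)[0][:2])
E
python3 m.py | sed -n '/----/,$p'
cat > plan.py <<'E'
from h import *
def tool(yaw_y,tilt=0,az=0):
    "tool down with y axis at yaw_y deg; then tilted so tool z leans toward azimuth az by tilt deg"
    a=np.radians(yaw_y); y=np.array([np.cos(a),np.sin(a),0]); z=np.array([0,0,-1.]); x=np.cross(y,z)
    r=R.from_matrix(np.c_[x,y,z]); b=np.radians(az)
    return R.from_rotvec(np.radians(tilt)*np.array([np.sin(b),-np.cos(b),0]))*r
def rows(targets):
    o=bot.get_obs(); q=R.from_quat(o["tool_rot"]); p=o["eef_pos"]
    print("t",o["clock"],"p",p.round(4),"j",o["joint_pos"].round(2),"xyaw",q.as_matrix().round(2).tolist())
    for P,r in targets:
        print((q.inv().apply(np.array(P)-p)/.25).round(3).tolist(),((q.inv()*r).as_rotvec()/.5).round(3).tolist())
E
python3 - <<'E'
from plan import *
rows([((.30,.15,.23),tool(60)),((.30,.15,.23),tool(-120)),((.46,-.27,.2),tool(60)),((.46,-.27,.2),tool(-120))])
E
```

```text
----
knob [ 0.47176648 -0.2713663   0.079     ] (np.float64(0.3344467787502605), np.float64(0.07832414526034524))
mark (np.float64(-0.0030201542733214737), np.float64(0.09134061048431806))
mark (np.float64(0.3971108366855063), np.float64(0.09016554802451612))
mark (np.float64(0.7981572512859341), np.float64(0.09084579742614075))
mark (np.float64(1.1964305429051025), np.float64(0.09105516896372322))
mark (np.float64(1.5916651502230943), np.float64(0.09090953510155275))
cap side (289.5, 233.5) 5.147915363311768 [ 0.53717676 -0.10570791]
cap side (301.34783935546875, 231.7391357421875) 5.0189690589904785 [ 0.52929383 -0.0845438 ]
cap side (336.5, 227.27777099609375) 4.954827785491943 [ 0.5074362  -0.02065971]
t 0.1 p [0.1768 0.4671 0.2305] j [1.21 0.24 0.   1.34 0.   1.57] xyaw [[-0.94, 0.35, -0.0], [0.35, 0.94, -0.0], [0.0, -0.0, -1.0]]
[-0.91, -1.012, 0.004] [-0.004, 0.0, 0.324]
[-0.91, -1.012, 0.004] [-0.0, -0.006, -5.96]
[-2.103, -2.356, 0.126] [-0.004, 0.0, 0.324]
[-2.103, -2.356, 0.126] [-0.0, -0.006, -5.96]
```

Emit:
drive_tool(
  slide=[
    [-0.08,-0.08,0],
    [-0.2,-0.21,0],
    [-0.33,-0.36,0],
    [-0.46,-0.51,0],
    [-0.6,-0.66,0],
    [-0.74,-0.81,0],
    [-0.85,-0.94,0],
    [-0.91,-1,0],
  ],
  rotation=[
    [0,0,0.04],
    [0,0,0.08],
    [0,0,0.12],
    [0,0,0.16],
    [0,0,0.2],
    [0,0,0.24],
    [0,0,0.28],
    [0,0,0.32],
  ],
  gripper=0.45,
)

```text
clock: 1.1
eef_pos: [0.3012, 0.1513, 0.2311]
tool_rot: [0.259, 0.966, -0.0, -0.0]
ft_force: [1.0, 0.6, -0.0]
grip_width: 0.0383
grasp_force: 0.0
```

```bash
python3 - <<'E'
from plan import *
G=np.array([0.5376,-0.3138]);yaw=np.radians(-6.13)
def knob(a,z,rad=.0755):
    t=np.pi+a-.8+yaw; p=G+rad*np.array([np.cos(t),np.sin(t)]); return (*p,z),tool(np.degrees(t)-90)
rows([knob(.334,.2),knob(.334,.13)]); print(knob(.334,0)[0],knob(1.2,0)[0])
E
```

```text
t 1.1 p [0.3012 0.1513 0.2311] j [ 0.47 -0.09 -0.35  1.3  -0.    0.99] xyaw [[-0.87, 0.5, -0.0], [0.5, 0.87, -0.0], [0.0, -0.0, -1.0]]
[-1.449, -1.122, 0.125] [-0.001, -0.0, 0.096]
[-1.449, -1.121, 0.405] [-0.001, -0.0, 0.096]
(np.float64(0.4741585256610115), np.float64(-0.2728679913307999), 0) (np.float64(0.4653179278274799), np.float64(-0.3356071557624234), 0)
```

Emit:
drive_tool(
  slide=[
    [-0.09,-0.07,0],
    [-0.22,-0.17,0],
    [-0.36,-0.28,0],
    [-0.5,-0.39,0],
    [-0.64,-0.5,0.02],
    [-0.78,-0.61,0.04],
    [-0.92,-0.71,0.06],
    [-1,-0.78,0.07],
  ],
  rotation=[
    [0,0,0.01],
    [0,0,0.02],
    [0,0,0.04],
    [0,0,0.05],
    [0,0,0.06],
    [0,0,0.08],
    [0,0,0.09],
    [0,0,0.1],
  ],
)

```text
clock: 2.1
eef_pos: [0.421, -0.1421, 0.213]
tool_rot: [0.283, 0.959, -0.0, -0.001]
ft_force: [-0.1, -0.1, 0.8]
grip_width: 0.0384
grasp_force: 0.0
```

Emit:
drive_tool(
  slide=[
    [-0.1,-0.08,0.05],
    [-0.2,-0.17,0.12],
    [-0.3,-0.25,0.18],
    [-0.4,-0.31,0.24],
    [-0.44,-0.34,0.3],
    [-0.44,-0.34,0.33],
    [-0.44,-0.34,0.34],
    [-0.44,-0.34,0.34],
  ],
  rotation=[
    [0,0,0],
    [0,0,0],
    [0,0,0],
    [0,0,0],
    [0,0,0],
    [0,0,0],
    [0,0,0],
    [0,0,0],
  ],
)

```text
clock: 3.1
eef_pos: [0.4672, -0.2705, 0.1292]
tool_rot: [0.282, 0.96, 0.0, 0.0]
ft_force: [-0.6, 0.4, 0.3]
grip_width: 0.0384
grasp_force: 0.0
```

```bash
cat >> plan.py <<'E'
G=np.array([0.5376,-0.3138]);yaw=np.radians(-6.13)
def knob(a,z,rad=.0755):
    t=np.pi+a-.8+yaw; p=G+rad*np.array([np.cos(t),np.sin(t)]); return (*p,z),tool(np.degrees(t)-90)
E
python3 - <<'E'
from plan import *
rows([knob(.334,.13),knob(.334,.058)]+[knob(a,.058) for a in np.linspace(.334,1.2,8)])
c=bot.camera("side"); a=cv2.resize(c["image"][110:260,110:260],None,fx=4,fy=4); cv2.imwrite("pics/k1.png",a[:,:,::-1])
E
```

```text
t 3.1 p [ 0.4672 -0.2705  0.1292] j [-0.52  0.38 -0.07  1.12  0.    0.05] xyaw [[-0.84, 0.54, 0.0], [0.54, 0.84, 0.0], [-0.0, 0.0, -1.0]]
[-0.029, 0.007, -0.003] [0.0, 0.0, 0.004]
[-0.029, 0.007, 0.285] [0.0, 0.0, 0.004]
[-0.029, 0.007, 0.285] [0.0, 0.0, 0.004]
[-0.031, -0.03, 0.285] [0.0, 0.0, -0.243]
[-0.038, -0.067, 0.285] [0.0, 0.0, -0.49]
[-0.049, -0.102, 0.285] [0.0, 0.0, -0.738]
[-0.064, -0.136, 0.285] [0.0, 0.0, -0.985]
[-0.084, -0.168, 0.285] [0.0, 0.0, -1.233]
[-0.108, -0.197, 0.285] [0.0, 0.0, -1.48]
[-0.134, -0.223, 0.285] [0.0, 0.0, -1.728]
```

View pics/k1.png

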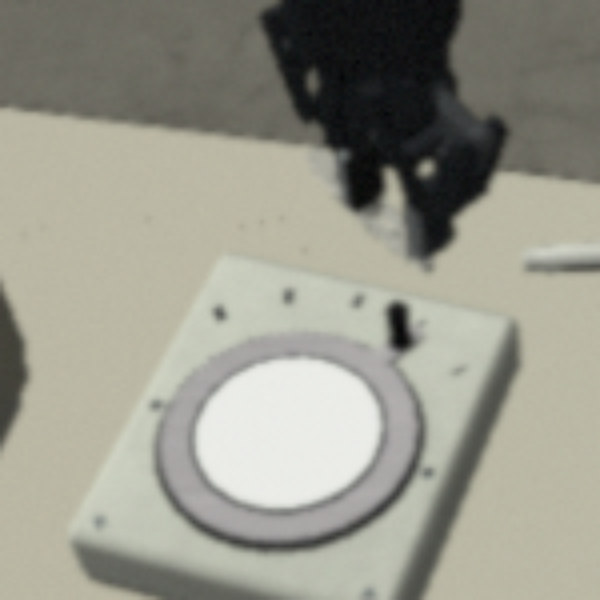

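The gripper hangs above the knob, which is at crop (400,325), with its jaws straddling it along the arc. I'll descend and cage the knob.

Emit:
drive_tool(
  slide=[
    [-0.02,0.01,0.06],
    [-0.03,0.01,0.12],
    [-0.03,0.01,0.18],
    [-0.03,0.01,0.24],
    [-0.03,0.01,0.28],
    [-0.03,0.01,0.28],
    [-0.03,0.01,0.28],
    [-0.03,0.01,0.28],
  ],
  rotation=[
    [0,0,0],
    [0,0,0],
    [0,0,0],
    [0,0,0],
    [0,0,0],
    [0,0,0],
    [0,0,0],
    [0,0,0],
  ],
)

```text
clock: 4.15
eef_pos: [0.4755, -0.2737, 0.0595]
tool_rot: [0.282, 0.959, -0.0, 0.001]
ft_force: [0.3, 1.3, 0.0]
grip_width: 0.0386
grasp_force: 0.0
```

Emit:
drive_tool(
  slide=[
    [0,0,0],
    [0,0,0],
    [0,0,0],
    [0,0,0],
    [0,0,0],
    [0,0,0],
    [0,0,0],
    [0,0,0],
  ],
  rotation=[
    [0,0,0],
    [0,0,0],
    [0,0,0],
    [0,0,0],
    [0,0,0],
    [0,0,0],
    [0,0,0],
    [0,0,0],
  ],
  gripper=0.2,
)

```text
clock: 5.15
eef_pos: [0.475, -0.2733, 0.0588]
tool_rot: [0.282, 0.959, 0.0, 0.0]
ft_force: [-0.8, 0.2, -0.7]
grip_width: 0.0171
grasp_force: 0.0
```

```bash
python3 - <<'E'
from plan import *
rows([knob(a,.058) for a in np.linspace(.334,.334+.48,9)[1:]])
E
```

```text
t 5.15 p [ 0.475  -0.2733  0.0588] j [-0.52  0.47 -0.14  0.96  0.    0.05] xyaw [[-0.84, 0.54, 0.0], [0.54, 0.84, 0.0], [-0.0, 0.0, -1.0]]
[0.003, -0.018, 0.003] [0.0, 0.0, -0.118]
[0.002, -0.036, 0.003] [0.0, 0.0, -0.238]
[-0.001, -0.054, 0.003] [0.0, 0.0, -0.358]
[-0.005, -0.072, 0.003] [0.0, 0.0, -0.478]
[-0.01, -0.089, 0.003] [0.0, 0.0, -0.598]
[-0.016, -0.107, 0.003] [0.0, 0.0, -0.718]
[-0.022, -0.123, 0.003] [0.0, 0.0, -0.838]
[-0.03, -0.14, 0.003] [0.0, 0.0, -0.958]
```

Emit:
drive_tool(
  slide=[
    [0.003,-0.018,0],
    [0.002,-0.036,0],
    [-0.001,-0.054,0],
    [-0.005,-0.072,0],
    [-0.01,-0.089,0],
    [-0.016,-0.107,0],
    [-0.022,-0.123,0],
    [-0.03,-0.14,0],
  ],
  rotation=[
    [0,0,-0.12],
    [0,0,-0.24],
    [0,0,-0.36],
    [0,0,-0.48],
    [0,0,-0.6],
    [0,0,-0.72],
    [0,0,-0.84],
    [0,0,-0.96],
  ],
)

```text
clock: 6.15
eef_pos: [0.4623, -0.3065, 0.0587]
tool_rot: [0.045, 0.999, 0.0, -0.0]
ft_force: [0.4, 0.8, 0.2]
grip_width: 0.017
grasp_force: 0.6
```

```bash
python3 - <<'E'
from plan import *
rows([knob(a,.058) for a in np.linspace(.814,1.2,7)[1:]])
E
```

```text
t 6.15 p [ 0.4623 -0.3065  0.0587] j [-0.59  0.48 -0.12  0.97  0.   -0.5 ] xyaw [[-1.0, 0.09, -0.0], [0.09, 1.0, 0.0], [0.0, 0.0, -1.0]]
[-0.001, -0.021, 0.003] [0.002, -0.0, -0.122]
[-0.003, -0.04, 0.003] [0.002, -0.0, -0.25]
[-0.006, -0.059, 0.003] [0.002, 0.0, -0.379]
[-0.01, -0.078, 0.003] [0.002, 0.0, -0.508]
[-0.016, -0.097, 0.003] [0.002, 0.0, -0.636]
[-0.022, -0.115, 0.003] [0.002, 0.0, -0.765]
```

Emit:
drive_tool(
  slide=[
    [-0.001,-0.021,0],
    [-0.003,-0.04,0],
    [-0.006,-0.059,0],
    [-0.01,-0.078,0],
    [-0.016,-0.097,0],
    [-0.022,-0.115,0],
    [-0.022,-0.115,0],
    [-0.022,-0.115,0],
  ],
  rotation=[
    [0,0,-0.12],
    [0,0,-0.25],
    [0,0,-0.38],
    [0,0,-0.51],
    [0,0,-0.64],
    [0,0,-0.765],
    [0,0,-0.765],
    [0,0,-0.765],
  ],
)

```text
clock: 7.15
eef_pos: [0.4652, -0.3359, 0.0588]
tool_rot: [-0.144, 0.99, -0.0, 0.0]
ft_force: [-0.6, -0.4, -0.5]
grip_width: 0.0171
grasp_force: 0.0
```

Emit:
drive_tool(
  slide=[
    [0,0,0],
    [0,0,0],
    [0,0,0],
    [0,0,0],
    [0,0,0],
    [0,0,0],
    [0,0,0],
    [0,0,0],
  ],
  rotation=[
    [0,0,0],
    [0,0,0],
    [0,0,0],
    [0,0,0],
    [0,0,0],
    [0,0,0],
    [0,0,0],
    [0,0,0],
  ],
  gripper=0.08,
)

```text
clock: 8.15
eef_pos: [0.4651, -0.336, 0.0589]
tool_rot: [-0.145, 0.989, -0.0, -0.0]
ft_force: [-2.1, 1.1, 2.0]
grip_width: 0.0087
grasp_force: 58.7
```

```bash
python3 - <<'E'
from plan import *
rows([knob(1.2,.058)])
E
```

```text
t 8.15 p [ 0.4651 -0.336   0.0589] j [-0.63  0.51 -0.07  0.99 -0.   -0.92] xyaw [[-0.96, -0.29, -0.0], [-0.29, 0.96, -0.0], [0.0, -0.0, -1.0]]
[-0.001, 0.001, 0.004] [-0.0, -0.0, -0.005]
```

Emit:
drive_tool(
  slide=[
    [0,0,0],
    [0,0,0],
    [0,0,0],
    [0,0,-0.05],
    [0,0,-0.12],
    [0,0,-0.2],
    [0,0,-0.28],
    [0,0,-0.33],
  ],
  rotation=[
    [0,0,0],
    [0,0,0],
    [0,0,0],
    [0,0,0],
    [0,0,0],
    [0,0,0],
    [0,0,0],
    [0,0,0],
  ],
  gripper=0.45,
)

```text
clock: 9.15
eef_pos: [0.4659, -0.3364, 0.1434]
tool_rot: [-0.145, 0.989, -0.001, 0.001]
ft_force: [0.2, -0.9, 0.2]
grip_width: 0.0383
grasp_force: 0.0
```

```bash
python3 - <<'E'
from plan import *
rows([((.4,-.12,.14),tool(19)),((.506,-.0206,.11),tool(19)),((.4,-.12,.14),tool(-10)),((.506,-.0206,.11),tool(-10))])
E
```

```text
t 9.15 p [ 0.4659 -0.3364  0.1434] j [-0.63  0.43  0.05  1.18  0.   -0.92] xyaw [[-0.96, -0.29, 0.0], [-0.29, 0.96, -0.0], [-0.0, -0.0, -1.0]]
[0.004, 0.905, 0.012] [-0.001, 0.006, 3.06]
[-0.516, 1.165, 0.132] [-0.001, 0.006, 3.06]
[0.004, 0.905, 0.012] [0.001, 0.007, 4.072]
[-0.516, 1.165, 0.132] [0.001, 0.007, 4.072]
```

Emit:
drive_tool(
  slide=[
    [-0.03,0.08,0],
    [-0.09,0.2,0],
    [-0.16,0.34,0],
    [-0.23,0.48,0],
    [-0.3,0.62,0],
    [-0.37,0.76,0],
    [-0.44,0.9,0],
    [-0.49,1,0],
  ],
  rotation=[
    [0,0,0.08],
    [0,0,0.2],
    [0,0,0.33],
    [0,0,0.47],
    [0,0,0.6],
    [0,0,0.75],
    [0,0,0.9],
    [0,0,1],
  ],
)

```text
clock: 10.15
eef_pos: [0.511, -0.0597, 0.1417]
tool_rot: [0.105, 0.994, 0.0, 0.0]
ft_force: [-0.2, 0.2, 0.3]
grip_width: 0.0384
grasp_force: 0.0
```

```bash
python3 - <<'E'
from plan import *
rows([((.506,-.0206,.11),tool(48)),((.506,-.0206,.11),tool(19)),((.506,-.0206,.039),tool(19))])
E
```

```text
t 10.15 p [ 0.511  -0.0597  0.1417] j [-0.12  0.33 -0.12  1.12  0.    0.09] xyaw [[-0.98, 0.21, 0.0], [0.21, 0.98, 0.0], [-0.0, 0.0, -1.0]]
[0.052, 0.149, 0.127] [0.001, 0.001, 1.046]
[0.052, 0.149, 0.127] [0.001, 0.0, 2.058]
[0.053, 0.149, 0.411] [0.001, 0.0, 2.058]
```

Emit:
drive_tool(
  slide=[
    [0.01,0.03,0],
    [0.03,0.08,0],
    [0.05,0.13,0],
    [0.052,0.149,0],
    [0.052,0.149,0],
    [0.052,0.149,0],
    [0.052,0.149,0],
    [0.052,0.149,0],
  ],
  rotation=[
    [0,0,0.12],
    [0,0,0.25],
    [0,0,0.38],
    [0,0,0.52],
    [0,0,0.65],
    [0,0,0.78],
    [0,0,0.91],
    [0,0,1],
  ],
)

```text
clock: 11.15
eef_pos: [0.5059, -0.0222, 0.1417]
tool_rot: [0.348, 0.937, 0.0, 0.0]
ft_force: [0.6, 1.0, -0.2]
grip_width: 0.0383
grasp_force: 0.0
```

Emit:
drive_tool(
  slide=[
    [0,0,0],
    [0,0,0.02],
    [0,0,0.05],
    [0,0,0.09],
    [0,0,0.12],
    [0,0,0.15],
    [0,0,0.16],
    [0,0,0.16],
  ],
  rotation=[
    [0,0,0.13],
    [0,0,0.26],
    [0,0,0.39],
    [0,0,0.52],
    [0,0,0.65],
    [0,0,0.78],
    [0,0,0.91],
    [0,0,1],
  ],
)

```text
clock: 12.15
eef_pos: [0.5057, -0.0222, 0.1012]
tool_rot: [0.569, 0.822, -0.0, -0.0]
ft_force: [1.0, -0.6, 0.3]
grip_width: 0.0381
grasp_force: 0.0
```

```bash
python3 - <<'E'
from plan import *
rows([((.506,-.0206,.070),tool(19)),((.506,-.0206,.039),tool(19))])
t=bot.camera("top"); c=bot.camera("side")
a=cv2.resize(c["image"][170:270,260:370],None,fx=4,fy=4);b=cv2.resize(t["image"][170:270,290:385],None,fx=4,fy=4)
cv2.imwrite("pics/v1.png",np.hstack([a,b])[:,:,::-1])
E
```

```text
t 12.15 p [ 0.5057 -0.0222  0.1012] j [-0.04  0.35 -0.2   1.02 -0.    1.17] xyaw [[-0.35, 0.94, -0.0], [0.94, 0.35, -0.0], [0.0, -0.0, -1.0]]
[0.006, 0.004, 0.125] [-0.001, -0.0, 0.057]
[0.005, 0.004, 0.249] [-0.001, -0.0, 0.057]
```

View pics/v1.png

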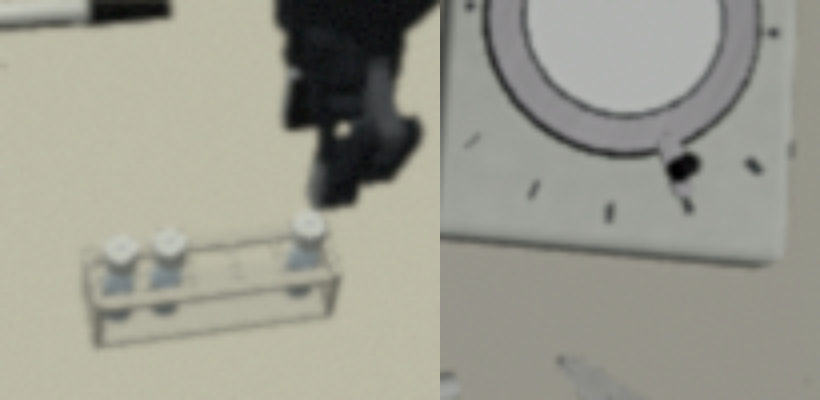

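The left half shows the fingers above the lone vial, cap at (310,222). The right half shows the lever tip on the fourth mark at (687,207). I'll go down and close round the cap.

Emit:
drive_tool(
  slide=[
    [0.005,0.004,0.03],
    [0.005,0.004,0.08],
    [0.005,0.004,0.13],
    [0.005,0.004,0.18],
    [0.005,0.004,0.22],
    [0.005,0.004,0.245],
    [0.005,0.004,0.25],
    [0.005,0.004,0.25],
  ],
  rotation=[
    [0,0,0.05],
    [0,0,0.05],
    [0,0,0.05],
    [0,0,0.05],
    [0,0,0.05],
    [0,0,0.05],
    [0,0,0.05],
    [0,0,0.05],
  ],
)

```text
clock: 13.25
eef_pos: [0.5066, -0.0207, 0.039]
tool_rot: [0.579, 0.816, 0.0, 0.0]
ft_force: [-0.4, -0.0, -0.3]
grip_width: 0.0385
grasp_force: 0.0
```

Emit:
drive_tool(
  slide=[
    [0,0,0],
    [0,0,0],
    [0,0,0],
    [0,0,0],
    [0,0,0],
    [0,0,0],
    [0,0,0],
    [0,0,0],
  ],
  rotation=[
    [0,0,0],
    [0,0,0],
    [0,0,0],
    [0,0,0],
    [0,0,0],
    [0,0,0],
    [0,0,0],
    [0,0,0],
  ],
  gripper=0.23,
)

```text
clock: 14.25
eef_pos: [0.5064, -0.0206, 0.0388]
tool_rot: [0.579, 0.816, -0.0, -0.0]
ft_force: [0.2, -0.1, -0.6]
grip_width: 0.0197
grasp_force: 0.0
```

```bash
python3 - <<'E'
from plan import *
t=bot.camera("top"); c=bot.camera("side")
p=cast(t,[(350.9,211.6)],.079)[0][:2]-G; print("lever",(np.arctan2(p[1],p[0])-yaw-np.pi+.8)%(2*np.pi),np.hypot(*p))
a=cv2.resize(c["image"][170:270,260:370],None,fx=4,fy=4);b=cv2.resize(t["image"][150:250,140:240],None,fx=4,fy=4)
cv2.imwrite("pics/v2.png",np.hstack([a,b])[:,:,::-1])
rows([])
E
```

```text
lever 1.1589764810319734 0.07712786509896723
t 14.35 p [ 0.5064 -0.0207  0.0388] j [-0.04  0.42 -0.28  0.87  0.    1.19] xyaw [[-0.33, 0.94, -0.0], [0.94, 0.33, 0.0], [0.0, -0.0, -1.0]]
```

View pics/v2.png

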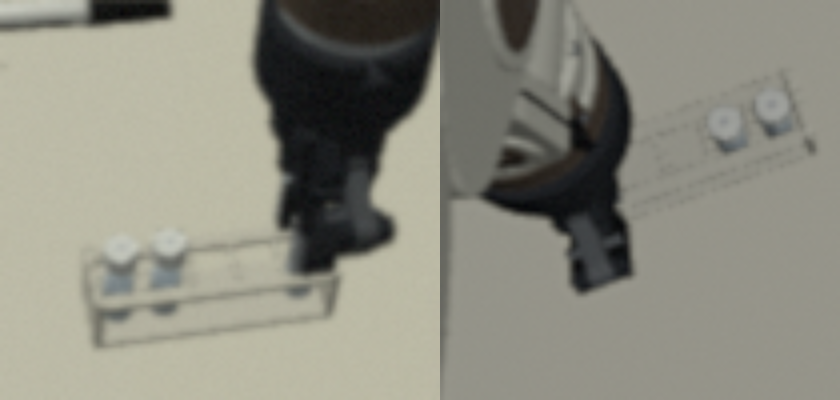

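The fingers are round the cap (left, about (310,245)). The rack and the spares at (725,120) and (772,105) haven't moved. Closing now.

Emit:
drive_tool(
  slide=[
    [0,0,0],
    [0,0,0],
    [0,0,0],
    [0,0,0],
    [0,0,0],
    [0,0,0],
    [0,0,0],
    [0,0,0],
  ],
  rotation=[
    [0,0,0],
    [0,0,0],
    [0,0,0],
    [0,0,0],
    [0,0,0],
    [0,0,0],
    [0,0,0],
    [0,0,0],
  ],
  gripper=0.12,
)

```text
clock: 15.35
eef_pos: [0.5066, -0.0207, 0.039]
tool_rot: [0.579, 0.816, 0.0, 0.0]
ft_force: [-0.2, -0.4, 3.6]
grip_width: 0.0129
grasp_force: 58.6
```

Emit:
drive_tool(
  slide=[
    [0,0,-0.02],
    [0,0,-0.05],
    [0,0,-0.09],
    [0,0,-0.14],
    [0,0,-0.2],
    [0,0,-0.27],
    [0,0,-0.34],
    [0,0,-0.4],
  ],
  rotation=[
    [0,0,0],
    [0,0,0],
    [0,0,0],
    [0,0,0],
    [0,0,0],
    [0,0,0],
    [0,0,0],
    [0,0,0],
  ],
)

```text
clock: 16.35
eef_pos: [0.5067, -0.0207, 0.1405]
tool_rot: [0.579, 0.816, 0.0, 0.001]
ft_force: [1.0, -0.4, -0.1]
grip_width: 0.0131
grasp_force: 58.5
```

```bash
python3 - <<'E'
from plan import *
t=bot.camera("top"); c=bot.camera("side")
a=cv2.resize(c["image"][140:270,260:370],None,fx=3.5,fy=3.5);b=cv2.resize(t["image"][125:255,140:240],None,fx=3.5,fy=3.5)
cv2.imwrite("pics/v3.png",np.hstack([a,b])[:,:,::-1])
print(bot.get_obs()["grip_width"])
# final pose: lower end over glass, tool leaning outward 45 deg at azimuth az
az=-30.; P=np.array([.5376,-.3138,.053+.055]); L=.037
for y in(-10,):
    r=tool(y,45,az); tcp=P-r.as_matrix()[:,2]*L; print(tcp,r.as_matrix()[:,2])
    rows([(tcp+[0,0,.05],tool(y)),(tcp,r)])
E
```

```text
0.012916471547153478
[ 0.51494222 -0.30071852  0.13416295] [ 0.61237244 -0.35355339 -0.70710678]
t 16.45 p [ 0.5079 -0.0207  0.1412] j [-0.04  0.31 -0.14  1.11 -0.    1.19] xyaw [[-0.33, 0.94, 0.0], [0.94, 0.33, -0.0], [-0.0, 0.0, -1.0]]
[-1.067, -0.343, -0.171] [0.009, 0.001, 1.022]
[-1.066, -0.343, 0.029] [-1.297, -0.901, 0.968]
```

View pics/v3.png

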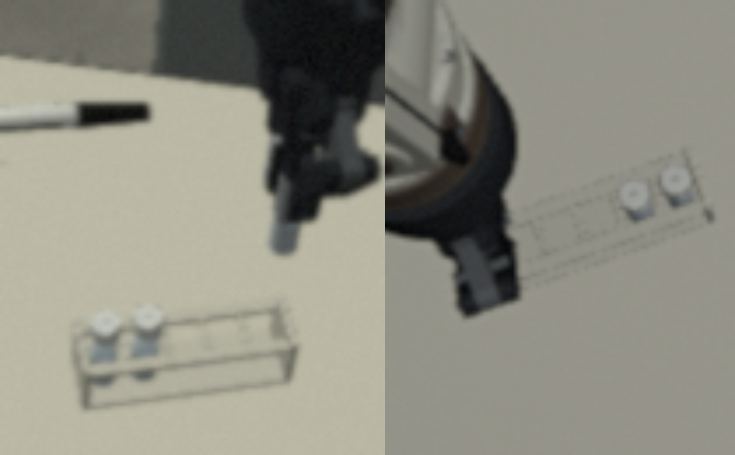

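The vial is out of the rack (left, lower end at (284,250)), and the spares and the rack are still in place. I'll carry it to the glass.

Emit:
drive_tool(
  slide=[
    [-0.06,-0.02,-0.06],
    [-0.16,-0.05,-0.12],
    [-0.3,-0.1,-0.17],
    [-0.45,-0.15,-0.17],
    [-0.6,-0.2,-0.17],
    [-0.76,-0.25,-0.17],
    [-0.9,-0.3,-0.17],
    [-1,-0.34,-0.17],
  ],
  rotation=[
    [0,0,0.05],
    [0,0,0.15],
    [0,0,0.28],
    [0,0,0.42],
    [0,0,0.56],
    [0,0,0.7],
    [0,0,0.84],
    [0,0,0.95],
  ],
)

```text
clock: 17.45
eef_pos: [0.5082, -0.2862, 0.1805]
tool_rot: [0.755, 0.655, -0.0, -0.001]
ft_force: [0.4, -0.3, -0.2]
grip_width: 0.0132
grasp_force: 58.6
```

```bash
cat > fin.py <<'E'
from plan import *
P=np.array([.5376,-.3138,.053+.055]); L=.035
r=tool(-10,45,-30.); tcp=P-r.as_matrix()[:,2]*L
r2=tool(-10,27,-30.)
rows([(tcp+[0,0,.05],r2),(tcp,r)])
E
python3 fin.py
```

```text
t 17.45 p [ 0.5082 -0.2862  0.1805] j [-0.51  0.43  0.14  1.28 -0.    1.2 ] xyaw [[0.14, 0.99, -0.0], [0.99, -0.14, 0.0], [0.0, -0.0, -1.0]]
[-0.056, 0.04, -0.009] [-0.883, -0.337, 0.065]
[-0.056, 0.04, 0.191] [-1.469, -0.562, 0.063]
```

Emit:
drive_tool(
  slide=[
    [-0.01,0,0],
    [-0.02,0.01,0],
    [-0.03,0.02,0],
    [-0.04,0.03,0],
    [-0.05,0.04,0],
    [-0.056,0.04,0],
    [-0.056,0.04,0],
    [-0.056,0.04,0],
  ],
  rotation=[
    [-0.08,-0.03,0],
    [-0.2,-0.08,0.01],
    [-0.33,-0.13,0.02],
    [-0.46,-0.18,0.03],
    [-0.59,-0.23,0.04],
    [-0.72,-0.28,0.05],
    [-0.83,-0.32,0.06],
    [-0.88,-0.34,0.065],
  ],
)

```text
clock: 18.45
eef_pos: [0.5153, -0.2992, 0.1801]
tool_rot: [0.744, 0.626, 0.079, 0.219]
ft_force: [0.6, -0.0, -0.5]
grip_width: 0.0132
grasp_force: 58.5
```

```bash
python3 fin.py
```

```text
t 18.45 p [ 0.5153 -0.2992  0.1801] j [-0.53  0.14 -0.38  0.58  0.    1.22] xyaw [[0.2, 0.9, 0.39], [0.97, -0.12, -0.23], [-0.16, 0.43, -0.89]]
[-0.009, 0.008, -0.006] [-0.002, -0.0, 0.006]
[0.022, -0.077, 0.172] [-0.592, -0.216, 0.006]
```

Emit:
drive_tool(
  slide=[
    [0,0,0.02],
    [0,-0.01,0.05],
    [0.01,-0.03,0.08],
    [0.01,-0.05,0.12],
    [0.02,-0.07,0.15],
    [0.022,-0.077,0.17],
    [0.022,-0.077,0.172],
    [0.022,-0.077,0.172],
  ],
  rotation=[
    [-0.06,-0.02,0],
    [-0.15,-0.05,0],
    [-0.26,-0.09,0],
    [-0.37,-0.13,0],
    [-0.48,-0.17,0],
    [-0.56,-0.2,0],
    [-0.59,-0.216,0.006],
    [-0.59,-0.216,0.006],
  ],
)

```text
clock: 19.45
eef_pos: [0.5173, -0.302, 0.1336]
tool_rot: [0.708, 0.594, 0.131, 0.359]
ft_force: [-0.4, 0.9, 0.6]
grip_width: 0.0132
grasp_force: 58.5
```

Emit:
drive_tool(
  slide=[
    [0,0,0],
    [0,0,0],
    [0,0,0],
    [0,0,0],
    [0,0,0],
    [0,0,0],
    [0,0,0],
    [0,0,0],
  ],
  rotation=[
    [0,0,0],
    [0,0,0],
    [0,0,0],
    [0,0,0],
    [0,0,0],
    [0,0,0],
    [0,0,0],
    [0,0,0],
  ],
)

```text
clock: 20.45
eef_pos: [0.5174, -0.3021, 0.1339]
tool_rot: [0.708, 0.594, 0.131, 0.36]
ft_force: [0.2, 0.9, 0.3]
grip_width: 0.0129
grasp_force: 58.5
```

```bash
python3 fin.py; python3 - <<'E'
from plan import *
o=bot.get_obs(); z=R.from_quat(o["tool_rot"]).as_matrix()[:,2]; print("end",o["eef_pos"]+z*.035,z,np.abs(o["joint_vel"]).max())
c=bot.camera("side"); t=bot.camera("top")
a=cv2.resize(c["image"][120:280,120:230],None,fx=3.6,fy=3.6);b=cv2.resize(t["image"][120:280,275:385],None,fx=3.6,fy=3.6)
cv2.imwrite("pics/f.png",np.hstack([a,b])[:,:,::-1])
E
```

```text
t 20.45 p [ 0.5174 -0.3021  0.1339] j [-0.53  0.15 -0.78 -0.14  0.01  1.22] xyaw [[0.26, 0.75, 0.61], [0.93, -0.04, -0.35], [-0.24, 0.66, -0.71]]
[-0.046, 0.126, -0.142] [0.591, 0.216, -0.0]
[0.002, -0.007, -0.001] [0.0, 0.001, 0.0]
end [ 0.53886443 -0.31448062  0.10915368] [ 0.61247391 -0.35385932 -0.70686582] 0.0020815033514399606
```

View pics/f.png

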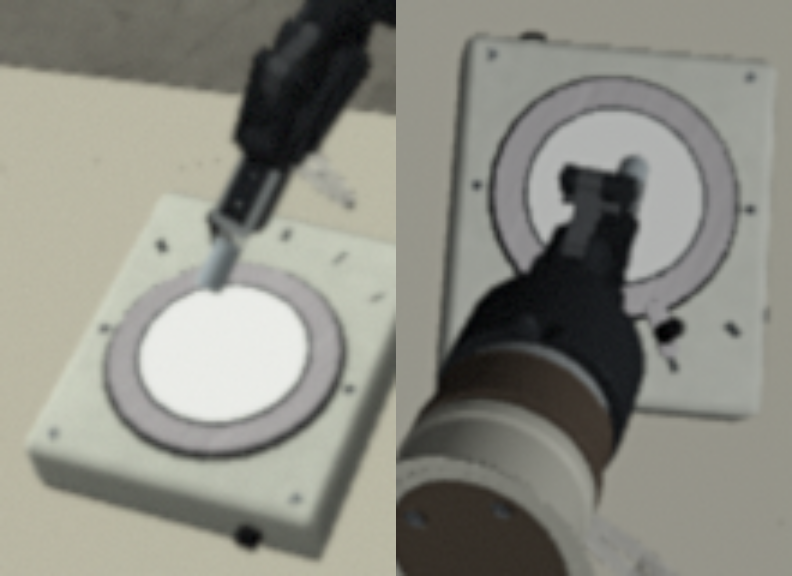

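The vial leans 45° with its lower end over the middle of the glass, at top-view (635,165) where parallax from the centre at (616,195) puts it, about 56 mm up. The lever tip still lines up with the fourth mark at (672,365).

```bash
python3 -c "
from workcell import bot; print(bot.job_done())"
```

```text
the job is handed in; nothing more can be done
None
```

The job is handed in at about 20.6 s: the dimmer lever is on its fourth mark, and the vial is held still at 45° with its lower end about 56 mm above the middle of the glass; the rack and spare vials looked undisturbed in the pictures.

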